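# Set up a hand rest over the banding wheel

## Task

A cup stands on the banding wheel waiting for its painted band, and the painter needs a hand rest above it. Put the third green tin squarely on top of the column of two and let it go, lay the wooden lath balanced on the column with its rounded end toward the cup and let it go, then take it near its tail and slide it out along the tins, without lifting it or shifting the column, until the black line across it is level with the tin edge on the cup's side and its rounded end is over the cup. It would tip there by itself, so finish while still holding it at the tail, pressed flat on the tins; leave the cup untouched.

Things in the scene. Friction and masses are not known exactly. Their poses are not given: they have to be found in the camera images.
- tin_1_centre (a point): Centre (half-way up) of the lowest tin of the column, which stands on the table. All three tins are alike: shut green metal box full of pins, body 66 (x) x 132 (y) x 53 mm high, about 0.6 kg, lid fast; a thin hinge strip and lip at the lid stand out to 74 mm in x. z up, y along the length. The y axes of the column point roughly at the wheel (the wheel is on the column's +y side, some 295 mm from centre to centre).
- tin_2_centre (a point): Centre of the second tin of the column, standing roughly squarely on the first at the start (53 mm higher); same size and axes.
- tin_3_centre (a point): Centre of the third tin, which stands apart on the table at the start; same size and axes (y still its length). An upright wooden panel stands behind the wheel: its front edge is 0.59 m ahead of the robot and 0.16 m to its left, from the table up to 0.8 m, so the arm must pass in front of it. The tin may be stacked either way round. On the column its top is 159 mm above the table.
- rest_centre (a point): Centre of the hand rest: a pine lath 400 long x 48 wide x 18 mm thick, about 0.18 kg, lying flat on the table at the start; its centre of mass is here, within 3 mm. Its x axis runs along it toward the rounded end, which is 200 mm from the centre; the square tail, with a 12 mm hanging hole 20 mm from its end, is 200 mm the other way. z is up. With the line at the tin's edge about 40 mm of tail stand out behind the tins.
- rest_line (a point): Middle of the black line, 3 mm wide, drawn across the lath, on its upper face: 228 mm from the rounded end, 172 mm from the tail, i.e. 28 mm from the centre toward the tail. The axes are those of the lath.
- cup_rim (a point): Centre of the mouth of the white cup (68 mm across, 76 mm high, loose, 0.16 kg) which stands in the middle of the banding wheel's head, its rim 134 mm above the table. The wheel is a round metal turntable, head 150 mm across, top 58 mm above the table, that turns freely on a fixed foot.
Things that resemble listed ones, but are neither listed nor needed, are in the scene too. What is shaped like the part that bears cup_rim but purple or turquoise is not meant.

How it is judged:
On the way, in this order (a step that is already met when the one before it is completed fails the run):
1. the third tin stands squarely on the column of two and is let go (x of tin_3_centre in the frame of tin_2_centre between -0.009 and 0.009 m and y of tin_3_centre in the frame of tin_2_centre between -0.012 and 0.012 m and z of tin_3_centre in the frame of tin_2_centre between 0.049 and 0.057 m and angle between the y axis of tin_3_centre and the y axis of tin_2_centre, either way round below 0.1 rad and x of tin_2_centre in the frame of tin_1_centre between -0.009 and 0.009 m and y of tin_2_centre in the frame of tin_1_centre between -0.012 and 0.012 m and z of tin_2_centre in the frame of tin_1_centre between 0.049 and 0.057 m and angle between the y axis of tin_2_centre and the y axis of tin_1_centre, either way round below 0.1 rad and contact force between tin_3 and the fingers below 0.1 N), for 0.3 s.
2. the lath lies balanced on the column by itself, rounded end toward the cup, and is let go (x of tin_3_centre in the frame of tin_2_centre between -0.009 and 0.009 m and y of tin_3_centre in the frame of tin_2_centre between -0.012 and 0.012 m and z of tin_3_centre in the frame of tin_2_centre between 0.049 and 0.057 m and angle between the y axis of tin_3_centre and the y axis of tin_2_centre, either way round below 0.1 rad and x of tin_2_centre in the frame of tin_1_centre between -0.009 and 0.009 m and y of tin_2_centre in the frame of tin_1_centre between -0.012 and 0.012 m and z of tin_2_centre in the frame of tin_1_centre between 0.049 and 0.057 m and angle between the y axis of tin_2_centre and the y axis of tin_1_centre, either way round below 0.1 rad and z of rest_line in the frame of tin_3_centre between 0.0395 and 0.0495 m and angle between rest_centre's own z axis and vertical below 0.035 rad and y of rest_centre in the frame of tin_3_centre between -0.045 and 0.045 m and contact force between rest_lath and tin_3 above 0.5 N and contact force between rest_lath and the fingers below 0.1 N and x of cup_rim in the frame of rest_centre above 0.1 m), for 0.3 s.
At the end, for the whole second after the job is handed in: Three tins in one square column (9 mm across, 12 along, 0.1 rad; foot moved < 30 mm); lath flat on it (0.035 rad), bearing on it with > 0.8 N, line within 9 mm of its edge, end within 34 mm along and 28 across of the cup's centre, held still within 100 mm of its tail (x of tin_3_centre in the frame of tin_2_centre between -0.009 and 0.009 m and y of tin_3_centre in the frame of tin_2_centre between -0.012 and 0.012 m and z of tin_3_centre in the frame of tin_2_centre between 0.049 and 0.057 m and angle between the y axis of tin_3_centre and the y axis of tin_2_centre, either way round below 0.1 rad and x of tin_2_centre in the frame of tin_1_centre between -0.009 and 0.009 m and y of tin_2_centre in the frame of tin_1_centre between -0.012 and 0.012 m and z of tin_2_centre in the frame of tin_1_centre between 0.049 and 0.057 m and angle between the y axis of tin_2_centre and the y axis of tin_1_centre, either way round below 0.1 rad and z of rest_line in the frame of tin_3_centre between 0.0395 and 0.0495 m and angle between rest_centre's own z axis and vertical below 0.035 rad and x of cup_rim in the frame of rest_centre between 0.166 and 0.234 m and y of cup_rim in the frame of rest_centre between -0.028 and 0.028 m and (y of rest_line in the frame of tin_3_centre between 0.057 and 0.075 m or y of rest_line in the frame of tin_3_centre between -0.075 and -0.057 m) and contact force between rest_lath and tin_3 above 0.8 N and contact force between rest_lath and the fingers above 0.5 N and x of the grasp point in the frame of rest_centre below -0.1 m and linear speed of rest_lath below 0.02 m/s and distance of tin_1_centre from where it was at the start of the episode below 0.03 m); the arm keeps its last pose, push and grip.
It fails at once if the lath or the robot bumps the cup (contact force between any of rest_lath, the arm and cup above 0.4 N or distance of cup_rim from where it was at the start of the episode above 0.015 m).
It fails at once if the lath, held by its tail with its end over the cup, is lifted off the tins (x of cup_rim in the frame of rest_centre between 0.16 and 0.24 m and y of cup_rim in the frame of rest_centre between -0.03 and 0.03 m and x of the grasp point in the frame of rest_centre below -0.1 m and z of rest_centre in the frame of tin_3_centre above 0.0475 m and contact force between rest_lath and the fingers above 0.3 N).
It also fails if it takes over 61 s, if anything falls off the work surface, if the arm or the gripper's body presses on something with over 40 N, if the wrist force passes 120 N, or if a joint passes its speed limit or range.

## Robot

A 7-joint arm with a two-finger parallel gripper is mounted at the origin on a cart in front of the work surface, level with it; the furniture and walls round the work are solid. World frame = base frame: x ahead of the robot, y to its left, z up, the work surface at z = 0. Lengths are in m, angles in rad, forces in N, time in s.
With the tool pointing down it reaches from about 0.4 to 0.875 m from the base axis. Payload 19.3 kg.
Tool frame: the origin (TCP) lies where the fingers leave the gripper's body, on its centre line; the fingertips stand bot.tip_reach ahead of it and the grasp point (between the pads) lies 54 mm ahead of it (bot.tip_reach is the distance from the TCP to the fingertips, in m); z points along the fingers, y is the line along which they close (so a half turn about z gives the same grasp; the last joint's range is limited). The gripper opens to 85 mm and grips with 20 to 120 N. Pads are 22 mm wide; open, the fingers measure 114 mm over their backs; the gripper's body (76 mm by 85 mm) begins 54 mm behind the grasp point. The pads swing forward as they close: fully open they stand 13 mm farther back than shut.
Start: joints at [1.034, 0.521, -0.036, 1.599, 0.021, 1.021, -0.113], TCP at [0.281, -0.558, 0.304] pointing down, gripper open.
Joint ranges: [-2.91, 2.91], [-0.3, 2.13], [-1.5, 1.42], [0.17, 2.43], [-1.26, 4.41], [0.16, 1.93], [-2.52, 2.52]. Speed limits (rad/s): [1.89, 1.89, 2.39, 2.39, 3.01, 3.01, 3.01].

## Interface

Orientations are given as [roll, pitch, yaw] about the fixed x, y, z axes, in that order (R = Rz(yaw) Ry(pitch) Rx(roll)).
In Python, from workcell import bot gives the robot as it stands. The module is installed in compiled form; this text tells all that it offers.
- The arm moves only by the shell command python3 -m jog 'ROWS' [FORCE]. ROWS is JSON, a list that holds one entry, the list of rows, each a list of 7 numbers: the shift along the tool's x, y, z in mm, then the turn, a rotation vector about the tool's x, y, z in rad, then the opening, from 0 (shut) to 1 (fully open). In form: [[[tx, ty, tz, wx, wy, wz, fingers], ...]]. A call has 1 to 5 rows; each row shifts and turns the commanded pose from where the row before left it, along the tool's axes as they then stand; what a row does not reach is not made up. A row lasts 1/10 s, in which the tool goes at most 50 mm and 8.59 degrees, less where a joint would pass 70% of its speed; a pose out of reach is approached as far as the arm can. A call is refused whole if a number of a shift passes 50 or a number of a turn 0.15, either way. A call with a gripper value outside its range is refused whole. The fingers move at their own pace and stop on an object; FORCE is the grip in N (left out, the last holds). Time passes only in rows, so rows that do not move let the fingers close. It gives the time, the measured TCP pose, the force, the opening and the grip force at its end, in the units of the state.
- bot.observe(): the state, without advancing time (a new reading comes with each control period).
- bot.grab_frame(name): name is "scene" or "top" or "wrist"; returns a dict with "img" (420x560x3 uint8, red, green, blue), "intrinsics" (3x3 intrinsics, pixels), "k1" (the pictures are not rectified: a ray, as slopes to the right and down, at radius r is drawn at 1 + k1 r^2 times it, then the intrinsics apply), "R" (3x3) and "t" (3): a world point X has camera coordinates R X + t; the wrist camera has in their place "tool_from_camera" (4x4, takes a point from camera to tool coordinates, whose origin is the TCP and whose axes are the flange's). Camera axes: x right, y down, z forward; pixel columns grow to the right and rows downward; lengths in m; the calibration is good to about 2 mm. A picture is of the moment at which its call begins: read the wrist's pose just before it. There is no depth.
- bot.job_done(): hands the job in; it is judged then, once.
Trained networks look in a picture, given as the dict that the camera call returned (one of the last four; its "shot" number tells which), for a name from the list of things; names that differ only in an ending like _2 or _b are one class to them, and where a whole thing is asked for, a point or a joint stands for the part that bears it (a point fixed in the world has none). Each returns a list of dicts, best first, with "conf" (0 to 1); they miss things now and then, are a little off and sometimes report something else, mostly with a low value. They report only what shows in the picture. A call takes as long as a camera call. They do not tell look-alikes from the thing itself.
- bot.trace(query, picture): "region" (420x560 bool, what is visible of it).
- bot.spot_point(query, picture): "xyz" ([x, y, z] in m, in world coordinates, good to about 4 mm: a listed point, or the origin of a listed thing).
The state is a dict: "clock": time; "qpos": joint angles; "qd": joint speeds; "joint_efforts": joint torques, N m; "position": TCP position; "tool_rot": TCP orientation; "force": force on the tool from outside, world axes, zero at the start; "moment": the same for the moment, N m; "grip_width": finger opening in m; "finger_force": force on a finger pad.
Only numpy, scipy, OpenCV 4.12 (cv2) and the standard library are available. Lean on these libraries where they do the work, as an engineer would, in place of code of your own. Each camera call takes 0.05 s, during which the arm holds its last target. There are 200 camera calls.

## Working session

There is one attempt and no reset: what is moved stays moved. The work goes in short steps, Python scripts to look and compute and a shell command to move; the robot and the scene stay as the last step left them, time stands still between calls to the robot, and variables do not carry over. Pictures are saved under pics/ and viewed, at most 13 in all, crops included, and the job is handed in when it is done.

```bash
mkdir -p pics
cat > h.py <<'E'
import numpy as np, cv2
from workcell import bot
from scipy.spatial.transform import Rotation as Ro
def spots(names,cams=("scene","top")):
    F={}
    for c in cams:
        f=bot.grab_frame(c); F[c]=f
        for n in names:
            for d in bot.spot_point(n,f)[:5]:
                print(c,n,np.round(d["xyz"],4),round(d["conf"],2))
    return F
E
python3 - <<'E'
from h import *
s=bot.observe(); print(s["clock"],s["position"],s["tool_rot"],s["force"],bot.tip_reach)
F=spots(["tin_1_centre","rest_centre","rest_line","cup_rim"])
cv2.imwrite("pics/a.png",np.hstack([F["scene"]["img"],F["top"]["img"]])[:,:,::-1]) 
im=cv2.imread("pics/a.png"); cv2.imwrite("pics/a.png",np.vstack([cv2.resize(im,(800,300))]))
cv2.imwrite("pics/scene.png",F["scene"]["img"][:,:,::-1]);cv2.imwrite("pics/top.png",F["top"]["img"][:,:,::-1])
E
```

```text
0.0 [ 0.28112422 -0.55793428  0.30334653] [-3.14050637e+00  9.36566324e-05  4.66803785e-01] [-0.09827383  0.72916824 -0.74969373] 0.0726
scene tin_1_centre [ 0.4443 -0.1154  0.0283] 0.71
scene tin_1_centre [ 0.6088 -0.1686  0.0188] 0.47
scene rest_centre [ 0.6116 -0.1365  0.0089] 0.91
scene rest_line [ 0.6085 -0.168   0.0206] 0.78
scene cup_rim [0.735  0.2534 0.0778] 0.98
scene cup_rim [0.4094 0.0154 0.0746] 0.91
scene cup_rim [0.4297 0.1778 0.1338] 0.6
top tin_1_centre [ 0.4425 -0.1187  0.0332] 0.56
top rest_centre [ 0.6086 -0.1412  0.0105] 0.66
top rest_line [ 0.6081 -0.1681  0.0184] 0.8
top rest_line [0.4283 0.1834 0.1347] 0.55
top cup_rim [0.4058 0.015  0.0787] 0.61
```

View pics/scene.png

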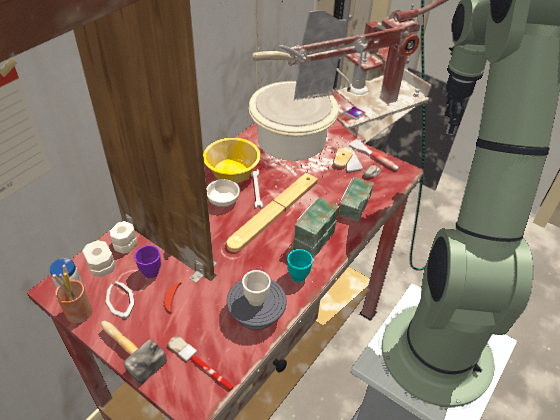

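View pics/top.png

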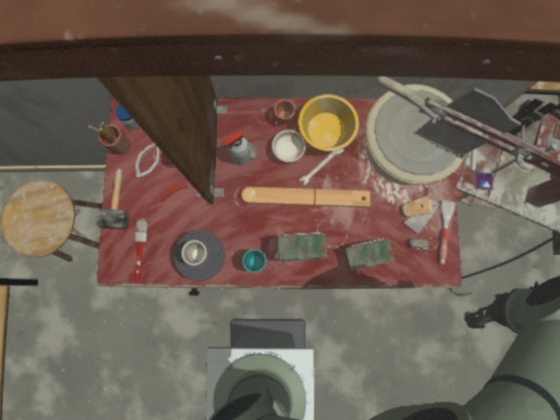

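Scene picture: the column of two tins is at (317,225), the single tin 3 at (356,198), and the lath runs from its rounded end (237,243) to its tail (310,180). The white cup on the wheel is at (256,288). The look-alikes are the turquoise cup (299,264) and the purple cup (148,260). In the top view these are: column (302,246), tin 3 (370,253), lath (248,195)–(370,199) with its line at 314, white cup (193,252).

The white cup on the wheel fits the description. The turquoise and purple ones are excluded by the text, and a white paper cup or roll elsewhere isn't on a wheel.

```bash
cat >> h.py <<'E'
def ray(f,px,pose=None):
    K=f["intrinsics"]; px=np.atleast_2d(np.array(px,float))
    d=cv2.undistortPoints(px.reshape(-1,1,2),np.array(K,float),np.array([f["k1"],0,0,0,0.])).reshape(-1,2)
    d=np.c_[d,np.ones(len(d))]
    if "R" in f: R=np.array(f["R"]).T; o=-R@np.array(f["t"])
    else:
        T=np.eye(4);T[:3,:3]=Ro.from_euler("xyz",pose["tool_rot"]).as_matrix();T[:3,3]=pose["position"]
        T=T@np.array(f["tool_from_camera"]); R=T[:3,:3];o=T[:3,3]
    return o,d@R.T
def onplane(f,px,z,pose=None):
    o,d=ray(f,px,pose); return (o+d*((z-o[2])/d[:,2])[:,None])[:,:2]
def rect(f,region,z,pose=None):
    """min-area rectangle of the largest blob, laid on plane z: centre, (short,long), yaw of long axis (near +y)"""
    c=max(cv2.findContours(region.astype(np.uint8),cv2.RETR_EXTERNAL,cv2.CHAIN_APPROX_NONE)[0],key=cv2.contourArea)
    p=onplane(f,c.reshape(-1,2),z,pose).astype(np.float32)
    (cx,cy),wh,a=cv2.minAreaRect(p*1000); b=cv2.boxPoints(((cx,cy),wh,a))
    e=[b[1]-b[0],b[2]-b[1]]; e.sort(key=np.linalg.norm); v=e[1]*np.sign(e[1][1])
    return np.round([cx,cy],1),np.round([np.linalg.norm(x) for x in e],1),round(float(np.arctan2(v[1],v[0])),3)
def meet(rays):
    A=0;b=0
    for o,d in rays:
        d=d[0]/np.linalg.norm(d[0]);P=np.eye(3)-np.outer(d,d);A=A+P;b=b+P@o
    return np.linalg.solve(A,b)
E
python3 - <<'E'
from h import *
ft=bot.grab_frame("top"); fs=bot.grab_frame("scene")
for n,z in (("tin_3_centre",.053),("rest_centre",.018)):
    for f,l in ((ft,"top"),(fs,"scene")):
        for d in bot.trace(n,f)[:4]:
            ys,xs=np.nonzero(d["region"]); print(l,n,round(d["conf"],2),xs.mean().round(),ys.mean().round(),len(xs),rect(f,d["region"],z))
print("col top by hand",meet([ray(ft,[302,246]),ray(fs,[317,213])]))
print("tin3 top",meet([ray(ft,[370,253]),ray(fs,[356,191])]), onplane(ft,[370,253],.053))
print("cup",meet([ray(ft,[193,250]),ray(fs,[256,279])]))
E
```

```text
top tin_3_centre 0.85 369.0 254.0 1057 (array([ 428.9, -320.9]), array([ 70.8, 140.7], dtype=float32), 1.794)
scene tin_3_centre 0.68 355.0 198.0 966 (array([ 420. , -300.5]), array([ 74.5, 182.8], dtype=float32), 1.804)
scene tin_3_centre 0.38 270.0 212.0 1918 (array([ 583.8, -106.8]), array([ 62.3, 396.2], dtype=float32), 1.538)
top rest_centre 0.79 306.0 197.0 2076 (array([ 605.1, -138.1]), array([ 54.4, 394.8], dtype=float32), 1.54)
scene rest_centre 0.68 270.0 212.0 1742 (array([ 602.9, -134.1]), array([ 60.5, 407. ], dtype=float32), 1.538)
col top by hand [ 0.44604756 -0.12082394  0.11286223]
tin3 top [ 0.43104467 -0.32346895  0.05661969] [[ 0.43099917 -0.3244289 ]]
cup [0.42899176 0.17757565 0.13756318]
```

```bash
cat >> h.py <<'E'
def plan(xyz,yaw,n=None,start=None):
    """print tool-axis rows from the present (or given) pose to a downward pose; 5 rows a line"""
    s=bot.observe(); p=np.array(s["position"]);R=Ro.from_euler("xyz",s["tool_rot"])
    if start is not None: p=np.array(start[0],float);R=Ro.from_euler("xyz",[np.pi,0,start[1]])
    T=Ro.from_euler("xyz",[np.pi,0,yaw]); w=(R.inv()*T).as_rotvec(); d=np.array(xyz)-p
    n=n or int(max(np.ceil(np.linalg.norm(d)/.045),np.ceil(np.linalg.norm(w)/.145),1))
    for i in range(n):
        r=np.r_[R.inv().apply(d/n)*1000,w/n]; R=R*Ro.from_rotvec(w/n)
        print("["+",".join(f"{v:.1f}" for v in r[:3])+","+",".join(f"{v:.3f}" for v in r[3:])+"]",end="," if i%5<4 and i<n-1 else "\n")
def wrist(): s=bot.observe(); return s,bot.grab_frame("wrist")
E
python3 -c "
from h import *
plan([.42,-.24,.36],1.70)
f=bot.grab_frame('wrist');print(np.round(f['tool_from_camera'],3),f['intrinsics'])"
```

```text
[29.7,-24.6,-6.2,-0.000,-0.000,-0.137],[32.8,-20.3,-6.2,-0.000,-0.000,-0.137],[35.2,-15.7,-6.2,-0.000,-0.000,-0.137],[37.0,-10.7,-6.2,-0.000,-0.000,-0.137],[38.2,-5.6,-6.2,-0.000,-0.000,-0.137]
[38.6,-0.3,-6.2,-0.000,-0.000,-0.137],[38.2,5.0,-6.2,-0.000,-0.000,-0.137],[37.2,10.2,-6.2,-0.000,-0.000,-0.137],[35.5,15.1,-6.2,-0.000,-0.000,-0.137]
[[ 0.001 -0.949 -0.316  0.081]
 [ 1.     0.001  0.001 -0.001]
 [-0.    -0.316  0.949 -0.071]
 [ 0.     0.     0.     1.   ]] [[369.7891391    0.         281.36304351]
 [  0.         369.7891391  209.31491688]
 [  0.           0.           1.        ]]
```

```bash
python3 -m jog '[[[30,-24.5,-6,0,0,-0.137,1],[33,-20.5,-6,0,0,-0.137,1],[35,-15.5,-6,0,0,-0.137,1],[37,-10.5,-6,0,0,-0.137,1],[38,-5.5,-6,0,0,-0.137,1]]]' && python3 -m jog '[[[38.5,0,-6,0,0,-0.137,1],[38,5,-6,0,0,-0.137,1],[37,10,-6,0,0,-0.137,1],[35.5,15,-6,0,0,-0.137,1],[0,0,0,0,0,0,1]]]'
python3 - <<'E'
from h import *
s,f=wrist(); print(s["clock"],s["position"],s["tool_rot"])
for d in bot.trace("tin_3_centre",f)[:4]:
    ys,xs=np.nonzero(d["region"]); print(round(d["conf"],2),xs.mean().round(),ys.mean().round(),len(xs),rect(f,d["region"],.053,s),rect(f,d["region"],.106,s))
for d in bot.spot_point("tin_3_centre",f): print(np.round(d["xyz"],4),d["conf"])
cv2.imwrite("pics/w1.png",f["img"][:,:,::-1])
E
```

```text
clock: 1.35
position: [0.3593, -0.3803, 0.3343]
tool_rot: [3.141, 0.0, 1.157]
force: [1.1, 0.0, -0.2]
grip_width: 0.0854
finger_force: 0.0
clock: 1.85
position: [0.4225, -0.2367, 0.359]
tool_rot: [3.139, 0.0, 1.711]
force: [-1.3, -1.7, -0.1]
grip_width: 0.0857
finger_force: 0.0
1.85 [ 0.42249061 -0.23672696  0.35900867] [3.13936778e+00 3.00583194e-05 1.71088086e+00]
0.78 274.0 238.0 7450 (array([ 425.8, -318.6]), array([ 74.1, 144.5], dtype=float32), 1.798) (array([ 423.6, -295.7]), array([ 63.7, 124.2], dtype=float32), 1.798)
[ 0.4303 -0.3241  0.0351] 0.93
```

View pics/w1.png

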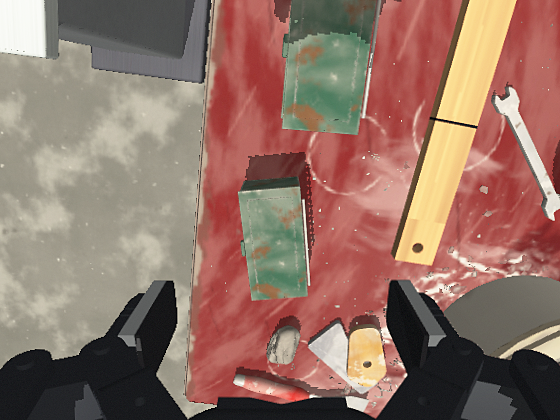

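Wrist picture: tin 3's top face has corners near (240,193), (299,188), (309,296), (251,300). The column's top is at (283–380, 0–134) and is cut off at the top edge. The lath is at right with its line at (453,122) and its hole at (417,247). I'll take one more view nearer the column, which also gives the heights.

```bash
python3 -m jog '[[[40,0,-15,0,0,0.04,1],[40,0,-15,0,0,0.05,1],[20,0,-10,0,0,0.05,1],[0,0,0,0,0,0,1],[0,0,0,0,0,0,1]]]'
python3 - <<'E'
from h import *
s,f=wrist(); print(s["clock"],s["position"],s["tool_rot"])
for n in ("tin_3_centre","rest_centre"):
  for d in bot.trace(n,f)[:4]:
    ys,xs=np.nonzero(d["region"]); print(n,round(d["conf"],2),xs.mean().round(),ys.mean().round(),len(xs),rect(f,d["region"],.053,s),rect(f,d["region"],.106,s),rect(f,d["region"],.018,s))
  for d in bot.spot_point(n,f): print(np.round(d["xyz"],4),d["conf"])
for d in bot.spot_point("rest_line",f): print(np.round(d["xyz"],4),d["conf"])
cv2.imwrite("pics/w2.png",f["img"][:,:,::-1]); np.savez("w2.npz",img=f["img"])
E
```

```text
clock: 2.5
position: [0.4107, -0.1424, 0.3978]
tool_rot: [3.142, 0.0, 1.559]
force: [-0.1, -1.2, -0.5]
grip_width: 0.0853
finger_force: 0.0
2.5 [ 0.41074938 -0.14240512  0.3978054 ] [3.14151408e+00 4.73389784e-04 1.55890405e+00]
tin_3_centre 0.66 295.0 291.0 5538 (array([ 425.4, -314. ]), array([ 74.6, 153.4], dtype=float32), 1.802) (array([ 423.5, -281.7]), array([ 65.1, 133.9], dtype=float32), 1.802) (array([ 426.6, -335.4]), array([ 80.9, 166.3], dtype=float32), 1.802)
[ 0.4282 -0.3231  0.0307] 0.7
rest_centre 0.6 441.0 138.0 12818 (array([ 589.5, -145.2]), array([ 52.7, 340.1], dtype=float32), 1.537) (array([ 566.7, -134.3]), array([ 46. , 296.7], dtype=float32), 1.537) (array([ 604.6, -152.3]), array([ 57.1, 368.7], dtype=float32), 1.537)
[ 0.61   -0.1391  0.011 ] 0.95
[ 0.6112 -0.1649  0.015 ] 0.89
```

View pics/w2.png

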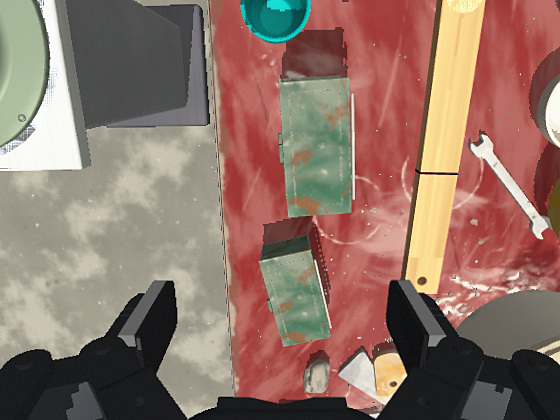

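Second wrist view: the column top has corners near (279,81), (347,79), (353,213), (289,216). Tin 3's top is at (261,260)–(329,343), the lath's line at (437,172), and the turquoise cup at (276,12), beyond the column's far end.

Run:
```python
from h import *
s,f=wrist()
hsv=cv2.cvtColor(f["img"],cv2.COLOR_RGB2HSV)
for nm,(x0,x1,y0,y1),z in (("col",(272,362,60,225),.106),("tin3",(250,340,215,352),.053)):
    m=((hsv[...,0]>55)&(hsv[...,0]<95)&(hsv[...,1]>50)&(hsv[...,2]>60)).astype(np.uint8)
    k=np.zeros_like(m);k[y0:y1,x0:x1]=1;m=cv2.morphologyEx(m*k,cv2.MORPH_CLOSE,np.ones((9,9)));m=cv2.morphologyEx(m,cv2.MORPH_OPEN,np.ones((15,15)))
    r=rect(f,m,z,s);print(nm,r,m.sum())
c2=[[279,81],[347,79],[353,213],[289,216]];t2=[[261,260],[312,249],[329,341],[280,346]]
for nm,c,z in(("col",c2,.106),("tin3",t2,.053)):
    p=onplane(f,c,z,s)*1000; print(nm,p.round(1).tolist(),p.mean(0).round(1),"long",np.arctan2(*((p[0]+p[1]-p[2]-p[3])[::-1])).round(3))
# two-view heights: w1 pose
s1=dict(position=[0.42249061,-0.23672696,0.35900867],tool_rot=[3.13936778,3e-5,1.71088086])
for nm,a,b in(("col nearL",[283,129],[289,216]),("col nearR",[359,133],[353,213]),("tin3 nearL",[251,300],[280,346]),("tin3 nearR",[309,296],[329,341]),("line",[453,122],[437,172]),("hole",[417,247],[422,281])):
    print(nm,meet([ray(f,a,s1),ray(f,b,s)]).round(4))
cv2.imwrite("pics/crop.png",cv2.resize(f["img"][60:355,240:370,::-1],None,fx=2,fy=2,interpolation=cv2.INTER_CUBIC))
```

```text
col (array([ 452.1, -165.4]), array([31.8, 56.8], dtype=float32), 3.066) 2153
tin3 (array([ 438.9, -316.6]), array([32.8, 33.8], dtype=float32), 3.14) 986
col [[408.8, -54.9], [472.1, -53.7], [484.0, -185.6], [417.6, -188.2]] [ 445.6 -120.6] long 1.648
tin3 [[383.5, -264.6], [446.6, -250.3], [472.0, -387.0], [405.5, -394.4]] [ 426.9 -324.1] long 1.747
col nearL [ 0.4175 -0.1907  0.099 ]
col nearR [ 0.4822 -0.1835  0.112 ]
tin3 nearL [ 0.4074 -0.4008  0.0453]
tin3 nearR [ 0.4682 -0.3595  0.0886]
line [ 0.6081 -0.1649  0.0094]
hole [ 0.6024 -0.3166  0.018 ]
```

View pics/crop.png

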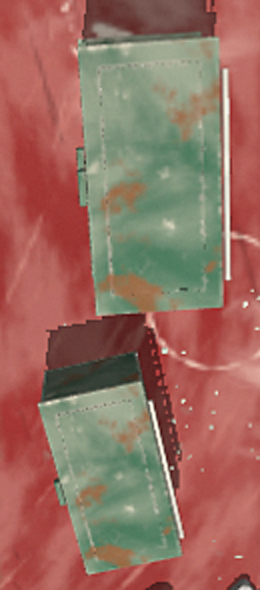

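The crop gives cleaner corners. Column: (79,42), (218,37), (223,306), (98,314). Tin 3: (40,404), (138,384), (182,556), (88,574). The hinge strip is on the right and the hasp on the left of both.

Run:
```python
from h import *
s,f=wrist()
for nm,c,z in(("col",[(79,42),(218,37),(223,306),(98,314)],.106),("tin3",[(40,404),(138,384),(182,556),(88,574)],.053)):
    p=onplane(f,np.array(c)/2+[240,60],z,s)*1000; L=lambda i,j:round(float(np.hypot(*(p[i]-p[j]))),1)
    print(nm,p.mean(0).round(1),"sides",L(0,1),L(2,3),L(0,3),L(1,2),"yaw",[round(float(np.arctan2(*(p[i]-p[j])[::-1])),3) for i,j in((0,3),(1,2))])
plan([.428,-.322,.20],1.785)
```

```text
col [ 445.9 -120.6] sides 64.7 65.0 134.6 132.7 yaw [1.632, 1.635]
tin3 [ 427.8 -324.8] sides 62.2 65.0 132.0 131.7 yaw [1.791, 1.813]
[-30.0,3.2,32.9,-0.000,-0.000,-0.038],[-30.1,2.1,32.9,-0.000,-0.000,-0.038],[-30.2,0.9,32.9,-0.000,-0.000,-0.038],[-30.2,-0.2,32.9,-0.000,-0.000,-0.038],[-30.1,-1.3,32.9,-0.000,-0.000,-0.038]
[-30.1,-2.5,32.9,-0.000,-0.000,-0.038]
```

Side lengths check out against 66 x 132. Column: (0.446, -0.1205), yaw 1.633. Tin 3: (0.428, -0.3245), yaw 1.80. Moving above tin 3.

```bash
python3 -m jog '[[[-30,3,33,0,0,-0.04,1],[-30,2,33,0,0,-0.04,1],[-30,1,33,0,0,-0.04,1],[-30,0,33,0,0,-0.04,1],[-30,-1,33,0,0,-0.04,1]]]' && python3 -m jog '[[[-30,-2.5,33,0,0,-0.04,1],[0,0,0,0,0,0,1],[0,0,0,0,0,0,1]]]'
python3 - <<'E'
from h import *
plan([.428,-.3245,.079],1.80,5)
s,f=wrist()
cv2.imwrite("pics/w3.png",f["img"][:,:,::-1])
for d in bot.spot_point("tin_3_centre",f): print(np.round(d["xyz"],4),d["conf"])
for d in bot.trace("tin_3_centre",f)[:2]: print(d["conf"],rect(f,d["region"],.053,s))
E
```

```text
clock: 3.4
position: [0.4262, -0.2922, 0.2314]
tool_rot: [3.141, 0.0, 1.761]
force: [1.5, -0.1, 0.1]
grip_width: 0.0855
finger_force: 0.0
clock: 3.7
position: [0.4291, -0.3209, 0.199]
tool_rot: [-3.141, -0.002, 1.799]
force: [-0.1, -0.1, 0.4]
grip_width: 0.0855
finger_force: 0.0
[-0.7,-0.4,24.0,-0.000,-0.000,-0.000],[-0.7,-0.4,24.0,-0.000,-0.000,-0.000],[-0.7,-0.4,24.0,-0.000,-0.000,-0.000],[-0.7,-0.4,24.0,-0.000,-0.000,-0.000],[-0.7,-0.4,24.0,-0.000,-0.000,-0.000]
[ 0.4279 -0.3226  0.0319] 0.86
0.95 (array([ 426.3, -322.3]), array([ 74.4, 134.5], dtype=float32), 1.798)
```

View pics/w3.png

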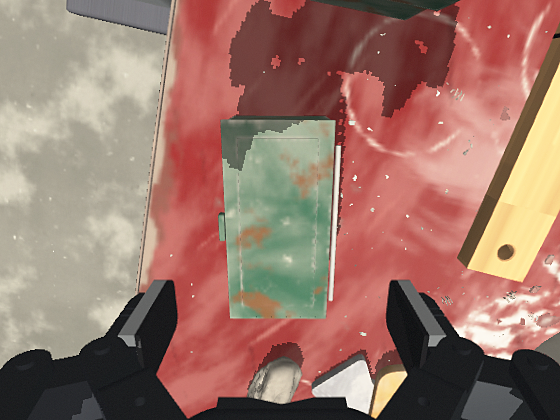

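Tin 3 at (222–335, 120–320) sits centred between the open fingers. Descending and gripping.

```bash
python3 -m jog '[[[-0.5,-0.3,24,0,0,0,1],[-0.5,-0.3,24,0,0,0,1],[-0.5,-0.3,24,0,0,0,1],[-0.5,-0.3,24,0,0,0,1],[-0.5,-0.3,24,0,0,0,1]]]' && python3 -m jog '[[[0,0,0,0,0,0,1],[0,0,0,0,0,0,0.5],[0,0,0,0,0,0,0.5],[0,0,0,0,0,0,0.5],[0,0,0,0,0,0,0.5]]]' 50
```

```text
clock: 4.35
position: [0.4292, -0.3233, 0.0803]
tool_rot: [3.14, 0.002, 1.8]
force: [0.4, 0.7, -0.1]
grip_width: 0.0857
finger_force: 0.0
clock: 4.85
position: [0.4293, -0.3236, 0.0817]
tool_rot: [3.14, 0.002, 1.8]
force: [-2.1, 4.4, 10.1]
grip_width: 0.0651
finger_force: 56.4
```

Gripped on the body at 65 mm. Lifting and carrying to the column.

```bash
python3 -m jog '[[[0,0,-20,0,0,0,0.5],[0,0,-35,0,0,0,0.5],[0,0,-40,0,0,0,0.5],[0,0,-40,0,0,0,0.5],[0,0,-25,0,0,0,0.5]]]' && python3 -m jog '[[[0,0,0,0,0,0,0.5],[0,0,0,0,0,0,0.5]]]'
python3 - <<'E'
from h import *
plan([.4457,-.1203,.240],1.633,8)
E
```

```text
clock: 5.35
position: [0.4288, -0.3237, 0.2438]
tool_rot: [3.139, 0.003, 1.8]
force: [-1.0, -0.6, -5.1]
grip_width: 0.0651
finger_force: 59.7
clock: 5.55
position: [0.4282, -0.3237, 0.2403]
tool_rot: [3.141, 0.001, 1.799]
force: [-0.8, 0.7, -7.4]
grip_width: 0.0651
finger_force: 59.6
[24.3,7.9,0.0,0.000,0.000,0.021],[24.4,7.4,0.0,0.000,0.000,0.021],[24.6,6.9,0.0,0.000,0.000,0.021],[24.7,6.4,0.0,0.000,0.000,0.021],[24.8,5.8,0.0,0.000,0.000,0.021]
[25.0,5.3,0.0,0.000,0.000,0.021],[25.1,4.8,0.0,0.000,0.000,0.021],[25.2,4.3,0.0,0.000,0.000,0.021]
```

```bash
python3 -m jog '[[[24.5,8,0,0,0,0.02,0.5],[24.5,7.5,0,0,0,0.02,0.5],[24.5,7,0,0,0,0.02,0.5],[24.5,6.5,0,0,0,0.02,0.5],[25,6,0,0,0,0.02,0.5]]]' && python3 -m jog '[[[25,5.5,0,0,0,0.02,0.5],[25,5,0,0,0,0.02,0.5],[25,4.5,0,0,0,0.025,0.5],[0,0,15,0,0,0,0.5],[0,0,15,0,0,0,0.5]]]' && python3 -m jog '[[[0,0,10,0,0,0,0.5],[0,0,0,0,0,0,0.5],[0,0,0,0,0,0,0.5]]]'
python3 - <<'E'
from h import *
s=bot.observe(); plan([.4457,-.1203,.1925],1.633,1)
ft=bot.grab_frame("top"); fs=bot.grab_frame("scene"); f=bot.grab_frame("wrist")
for g in (ft,fs,f):
    for d in bot.spot_point("tin_3_centre",g): print(np.round(d["xyz"],4),round(d["conf"],2))
c=cv2.resize(fs["img"][160:300,240:400],(640,560),interpolation=cv2.INTER_CUBIC)
cv2.imwrite("pics/p1.png",c[:,:,::-1]);
E
```

```text
clock: 6.05
position: [0.4391, -0.1949, 0.2386]
tool_rot: [-3.14, -0.001, 1.699]
force: [1.0, 0.7, -5.5]
grip_width: 0.0654
finger_force: 59.5
clock: 6.55
position: [0.4461, -0.119, 0.2086]
tool_rot: [-3.14, -0.0, 1.636]
force: [-0.2, 0.2, -7.1]
grip_width: 0.0655
finger_force: 59.5
clock: 6.85
position: [0.4464, -0.12, 0.1997]
tool_rot: [-3.141, -0.0, 1.635]
force: [0.2, 0.9, -5.1]
grip_width: 0.0653
finger_force: 59.3
[-0.3,-0.8,7.2,-0.001,-0.000,0.002]
[ 0.4499 -0.1184  0.1453] 0.58
[ 0.4468 -0.1199  0.1487] 0.67
```

View pics/p1.png

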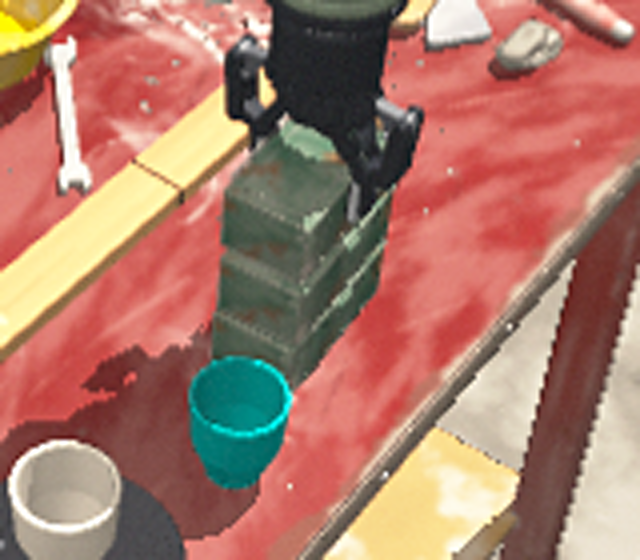

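The picture shows tin 3 (edge at (300,260)) above the column, lined up with it. The white cup is at (65,490) and the turquoise at (240,420). Lowering gently.

```bash
python3 -m jog '[[[0,-0.5,6,0,0,0,0.5],[0,0,3,0,0,0,0.5],[0,0,1.5,0,0,0,0.5],[0,0,1,0,0,0,0.5],[0,0,0,0,0,0,0.5]]]'; python3 -m jog '[[[0,0,0.7,0,0,0,0.5],[0,0,0,0,0,0,0.5]]]'
```

```text
clock: 7.65
position: [0.4461, -0.1199, 0.1886]
tool_rot: [-3.141, 0.0, 1.635]
force: [-3.6, 0.5, 3.0]
grip_width: 0.0649
finger_force: 60.4
clock: 7.85
position: [0.4462, -0.1199, 0.1885]
tool_rot: [3.141, 0.001, 1.635]
force: [-8.4, 2.0, 22.3]
grip_width: 0.0653
finger_force: 61.8
```

```bash
python3 -m jog '[[[0,0,-0.7,0,0,0,0.5],[0,0,0,0,0,0,0.85],[0,0,0,0,0,0,1],[0,0,0,0,0,0,1],[0,0,0,0,0,0,1]]]'; python3 -m jog '[[[0,0,-10,0,0,0,1],[0,0,-25,0,0,0,1],[0,0,-35,0,0,0,1],[0,0,-40,0,0,0,1],[-30,0,-30,0,0,0,1]]]'; python3 -m jog '[[[-30,0,0,0,0,0,1],[0,0,0,0,0,0,1],[0,0,0,0,0,0,1]]]'
python3 - <<'E'
from h import *
s,f=wrist(); print(s["position"])
cv2.imwrite("pics/w4.png",f["img"][:,:,::-1])
for d in bot.spot_point("tin_3_centre",f): print(np.round(d["xyz"],4),d["conf"])
for d in bot.trace("tin_3_centre",f)[:2]: print(d["conf"],rect(f,d["region"],.159,s))
plan([.609,-.14,.25],1.54)
E
```

```text
clock: 8.35
position: [0.4461, -0.12, 0.1884]
tool_rot: [3.142, -0.0, 1.635]
force: [-0.5, 0.7, -0.1]
grip_width: 0.0855
finger_force: 0.0
clock: 8.85
position: [0.4484, -0.1474, 0.3316]
tool_rot: [3.139, -0.0, 1.64]
force: [0.1, -1.8, -0.7]
grip_width: 0.0854
finger_force: 0.0
clock: 9.15
position: [0.4497, -0.1801, 0.3289]
tool_rot: [3.141, -0.0, 1.634]
force: [-0.1, 0.6, -0.1]
grip_width: 0.0851
finger_force: 0.0
[ 0.44970005 -0.18011756  0.32887517]
[ 0.4458 -0.1191  0.1368] 0.76
0.79 (array([ 445. , -119.8]), array([ 75.9, 134.4], dtype=float32), 1.635)
[5.7,32.3,15.7,-0.000,-0.000,0.019],[6.3,32.2,15.7,-0.000,-0.000,0.019],[7.0,32.0,15.7,-0.000,-0.000,0.019],[7.6,31.9,15.7,-0.000,-0.000,0.019],[8.2,31.7,15.7,-0.000,-0.000,0.019]
```

View pics/w4.png

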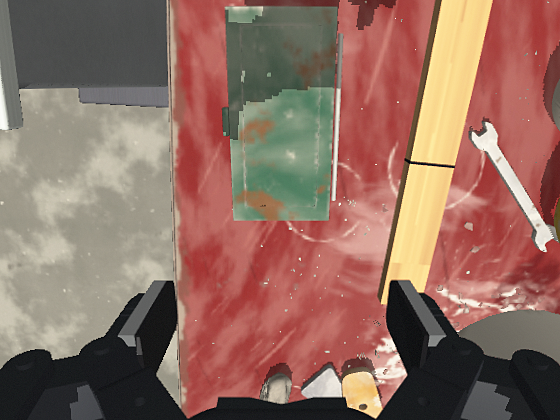

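Tin 3 now has its top at (228–340, 8–220). It measures (0.445, -0.120), yaw 1.635, so it is square on the column. Next the lath: centre about (0.609, -0.138), yaw 1.538.

```bash
python3 -m jog '[[[5.7,32.3,10,0,0,0.02,0.72],[6.3,32.2,20,0,0,0.02,0.72],[7,32,25,0,0,0.02,0.72],[7.6,32,30,0,0,0.02,0.72],[8,32,30,0,0,0.02,0.72]]]'; python3 -m jog '[[[0,0,40,0,0,0,0.72],[0,0,15,0,0,0,0.72],[0,0,0,0,0,0,0.72],[0,0,0,0,0,0,0.72]]]'
python3 - <<'E'
from h import *
s,f=wrist(); print(s["position"],s["tool_rot"])
cv2.imwrite("pics/w5.png",f["img"][:,:,::-1])
for n in("rest_centre","rest_line"):
  for d in bot.spot_point(n,f): print(n,np.round(d["xyz"],4),d["conf"])
for d in bot.trace("rest_centre",f)[:2]:
    r=d["region"]; print(d["conf"],rect(f,r,.018,s))
    for row in (60,120,180,240,300):
        xs=np.nonzero(r[row])[0]
        if len(xs): print(row,onplane(f,[[xs[0],row],[xs[-1],row]],.018,s).round(4).tolist())
E
```

```text
clock: 9.8
position: [0.6108, -0.1401, 0.2122]
tool_rot: [-3.142, -0.0, 1.535]
force: [-0.4, -0.8, 1.2]
grip_width: 0.0616
finger_force: 0.0
clock: 10.2
position: [0.6098, -0.1416, 0.1599]
tool_rot: [3.141, 0.0, 1.535]
force: [0.1, -0.5, -0.0]
grip_width: 0.0616
finger_force: 0.0
[ 0.60976012 -0.14158497  0.15990003] [3.14062103e+00 2.23855225e-04 1.53459253e+00]
rest_centre [ 0.613  -0.1376  0.0148] 0.85
rest_line [ 0.6098 -0.1623  0.0179] 0.83
0.6 (array([ 607.5, -149.1]), array([ 48.8, 265.6], dtype=float32), 1.541)
60 [[0.5865, -0.0449], [0.6344, -0.0466]]
120 [[0.5859, -0.0766], [0.6338, -0.0783]]
180 [[0.5846, -0.1113], [0.6325, -0.113]]
240 [[0.5837, -0.1498], [0.6305, -0.1515]]
300 [[0.582, -0.193], [0.6297, -0.1947]]
```

View pics/w5.png

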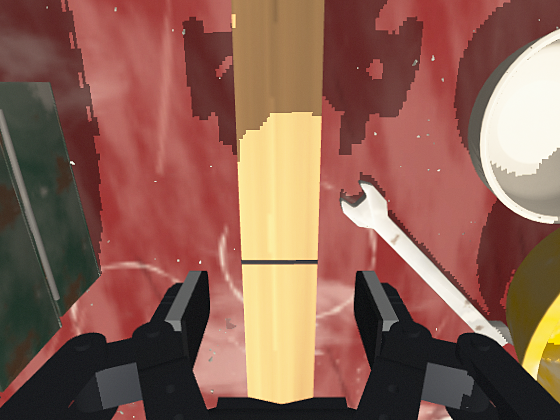

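The lath's line is at (280,261), between the fingers, and the lath edges are at columns 241–318. That puts the lath centre at (0.6075, -0.137). Descending and feeling for the table.

```bash
python3 -m jog '[[[2,-1,25,0,0,0,0.72],[1.5,-1,25,0,0,0,0.72],[0,0,13,0,0,0,0.72],[0,0,3,0,0,0,0.72],[0,0,0,0,0,0,0.72]]]'; python3 -m jog '[[[0,0,2,0,0,0,0.72],[0,0,0,0,0,0,0.72]]]';python3 -m jog '[[[0,0,2,0,0,0,0.72],[0,0,0,0,0,0,0.72]]]'
```

```text
clock: 10.9
position: [0.608, -0.138, 0.0929]
tool_rot: [3.141, 0.0, 1.535]
force: [0.0, 0.2, -0.0]
grip_width: 0.0618
finger_force: 0.0
clock: 11.1
position: [0.6081, -0.1381, 0.0911]
tool_rot: [3.141, 0.0, 1.535]
force: [-0.3, -0.1, -0.5]
grip_width: 0.0614
finger_force: 0.0
clock: 11.3
position: [0.6077, -0.1379, 0.0885]
tool_rot: [3.141, 0.0, 1.535]
force: [0.3, 0.8, 0.3]
grip_width: 0.0615
finger_force: 0.0
```

```bash
python3 -m jog '[[[0,0,5,0,0,0,0.72],[0,0,0,0,0,0,0.72]]]'; for_=1; python3 -m jog '[[[0,0,2,0,0,0,0.72],[0,0,0,0,0,0,0.72]]]';python3 -m jog '[[[0,0,2,0,0,0,0.72],[0,0,0,0,0,0,0.72]]]';python3 -m jog '[[[0,0,2,0,0,0,0.72],[0,0,0,0,0,0,0.72]]]'
```

```text
clock: 11.5
position: [0.6074, -0.1378, 0.0828]
tool_rot: [-3.141, -0.0, 1.535]
force: [-0.1, -0.4, 0.5]
grip_width: 0.0614
finger_force: 0.0
clock: 11.7
position: [0.6076, -0.1378, 0.0811]
tool_rot: [-3.141, -0.0, 1.535]
force: [-0.1, 0.6, 0.0]
grip_width: 0.0614
finger_force: 0.0
clock: 11.9
position: [0.6076, -0.1378, 0.0792]
tool_rot: [-3.141, -0.0, 1.535]
force: [-0.9, -0.0, -0.4]
grip_width: 0.0612
finger_force: 0.0
clock: 12.1
position: [0.6076, -0.1379, 0.0772]
tool_rot: [-3.141, -0.0, 1.535]
force: [1.2, 1.2, -0.6]
grip_width: 0.0615
finger_force: 0.0
```

```bash
python3 -m jog '[[[0,0,2,0,0,0,0.72],[0,0,0,0,0,0,0.72]]]'; python3 -m jog '[[[0,0,2,0,0,0,0.72],[0,0,0,0,0,0,0.72]]]'
```

```text
clock: 12.3
position: [0.6076, -0.1378, 0.0752]
tool_rot: [-3.141, -0.0, 1.535]
force: [-0.2, 0.1, -0.2]
grip_width: 0.0611
finger_force: 0.0
clock: 12.5
position: [0.6076, -0.1378, 0.0731]
tool_rot: [-3.141, -0.0, 1.535]
force: [0.3, 0.5, 0.7]
grip_width: 0.0612
finger_force: 0.0
```

```bash
python3 -m jog '[[[0,0,0,0,0,0,0.35],[0,0,0,0,0,0,0.35],[0,0,0,0,0,0,0.35],[0,0,0,0,0,0,0.35]]]' 40; python3 -m jog '[[[0,0,-10,0,0,0,0.35],[0,0,-30,0,0,0,0.35],[0,0,-45,0,0,0,0.35],[0,0,-45,0,0,0,0.35],[0,0,-40,0,0,0,0.35]]]'; python3 -m jog '[[[0,0,0,0,0,0,0.35],[0,0,0,0,0,0,0.35]]]'
python3 - <<'E'
from h import *
s=bot.observe()
fs=bot.grab_frame("scene");cv2.imwrite("pics/s5.png",fs["img"][:,:,::-1])
plan([.4455,-.120,s["position"][2]],1.635-(1.54-1.535))
E
```

```text
clock: 12.9
position: [0.6078, -0.1378, 0.0736]
tool_rot: [3.141, 0.0, 1.535]
force: [-2.1, -0.3, 5.8]
grip_width: 0.0467
finger_force: 42.1
clock: 13.4
position: [0.6076, -0.1378, 0.2462]
tool_rot: [3.141, 0.0, 1.535]
force: [0.9, 0.0, -1.8]
grip_width: 0.0471
finger_force: 41.9
clock: 13.6
position: [0.6078, -0.138, 0.2444]
tool_rot: [3.14, 0.0, 1.535]
force: [-0.3, -0.9, -2.6]
grip_width: 0.047
finger_force: 41.9
[3.0,-40.6,-0.3,-0.000,0.000,-0.024],[4.0,-40.5,-0.3,-0.000,0.000,-0.024],[5.0,-40.4,-0.3,-0.000,0.000,-0.024],[5.9,-40.3,-0.3,-0.000,0.000,-0.024]
```

View pics/s5.png

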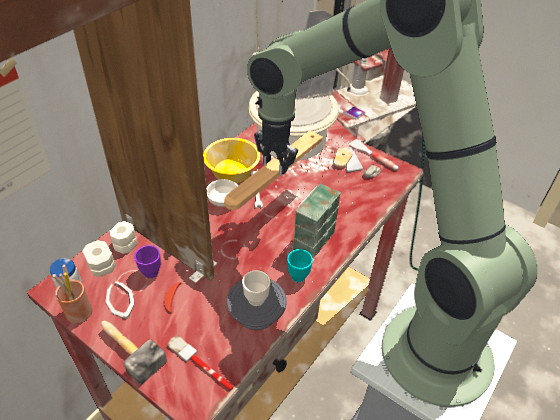

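The lath is held level at (275,170), the three-tin column stands at (317,218), and the cup is untouched at (256,288). Carrying the lath over the column.

```bash
python3 -m jog '[[[4,-27,-10,0,0,-0.018,0.35],[4.5,-27,0,0,0,-0.018,0.35],[5,-27,0,0,0,-0.018,0.35],[5.5,-27,0,0,0,-0.018,0.35],[6,-27,0,0,0,-0.018,0.35]]]'; python3 -m jog '[[[6.5,-27,0,0,0,0,0.35],[0,0,0,0,0,0,0.35],[0,0,0,0,0,0,0.35]]]'
python3 -c "
from h import *
plan([.445,-.110,.245],1.628,1)"
```

```text
clock: 14.15
position: [0.4709, -0.1125, 0.2521]
tool_rot: [-3.139, -0.001, 1.626]
force: [0.2, 0.4, -0.5]
grip_width: 0.0469
finger_force: 42.0
clock: 14.45
position: [0.445, -0.1079, 0.2528]
tool_rot: [-3.14, -0.0, 1.625]
force: [0.5, -0.9, -1.5]
grip_width: 0.0471
finger_force: 42.0
[-2.1,-0.1,7.8,-0.001,-0.000,-0.003]
```

```bash
python3 -m jog '[[[-1,0,8,0,0,-0.003,0.35],[0,0,6,0,0,0,0.35],[0,0,3,0,0,0,0.35],[0,0,0,0,0,0,0.35]]]'; python3 -m jog '[[[0,0,1.5,0,0,0,0.35],[0,0,0,0,0,0,0.35]]]'; python3 -m jog '[[[0,0,1,0,0,0,0.35],[0,0,0,0,0,0,0.35]]]'
```

```text
clock: 14.85
position: [0.4453, -0.1087, 0.2356]
tool_rot: [-3.14, -0.001, 1.628]
force: [-0.7, 0.2, -0.6]
grip_width: 0.0466
finger_force: 42.0
clock: 15.05
position: [0.4455, -0.1088, 0.2348]
tool_rot: [3.142, -0.0, 1.628]
force: [0.2, 0.1, -0.9]
grip_width: 0.0469
finger_force: 42.0
clock: 15.25
position: [0.4454, -0.1088, 0.2339]
tool_rot: [3.141, 0.0, 1.628]
force: [0.6, -0.4, -2.1]
grip_width: 0.0471
finger_force: 42.0
```

```bash
python3 -m jog '[[[0,0,1,0,0,0,0.35],[0,0,0,0,0,0,0.35]]]'; python3 -m jog '[[[0,0,0.7,0,0,0,0.35],[0,0,0,0,0,0,0.35]]]'
```

```text
clock: 15.45
position: [0.4455, -0.1088, 0.2337]
tool_rot: [3.141, 0.001, 1.628]
force: [-6.1, 1.0, 19.5]
grip_width: 0.0469
finger_force: 44.4
clock: 15.65
position: [0.4456, -0.1088, 0.2337]
tool_rot: [3.141, 0.001, 1.628]
force: [-10.5, 1.7, 37.9]
grip_width: 0.047
finger_force: 46.5
```

```bash
python3 -m jog '[[[0,0,-1.2,0,0,0,0.35],[0,0,0,0,0,0,0.5],[0,0,0,0,0,0,0.72],[0,0,0,0,0,0,0.72],[0,0,0,0,0,0,0.72]]]'; python3 -m jog '[[[0,0,-10,0,0,0,0.72],[0,0,-25,0,0,0,0.72],[0,0,-35,0,0,0,0.72],[-20,0,-20,0,0,0,0.72],[-40,0,0,0,0,0,0.72]]]';python3 -m jog '[[[-40,0,0,0,0,0,0.72],[0,0,0,0,0,0,0.72],[0,0,0,0,0,0,0.72]]]'
python3 - <<'E'
from h import *
s,f=wrist(); print(s["clock"],s["position"],s["tool_rot"])
for n in("rest_centre","rest_line","tin_3_centre"):
  for d in bot.spot_point(n,f): print(n,np.round(d["xyz"],4),d["conf"])
for d in bot.trace("rest_centre",f)[:2]:
    r=d["region"]; print(d["conf"],rect(f,r,.177,s))
    for row in (20,80,140,200,260):
        xs=np.nonzero(r[row])[0]
        if len(xs): print(row,onplane(f,[[xs[0],row],[xs[-1],row]],.177,s).round(4).tolist())
cv2.imwrite("pics/w6.png",f["img"][:,:,::-1])
E
```

```text
clock: 16.15
position: [0.4454, -0.1088, 0.2333]
tool_rot: [-3.141, -0.0, 1.628]
force: [-0.0, 0.3, 0.3]
grip_width: 0.0616
finger_force: 0.0
clock: 16.65
position: [0.4501, -0.1676, 0.3271]
tool_rot: [3.137, 0.001, 1.632]
force: [2.1, -0.8, -0.3]
grip_width: 0.0614
finger_force: 0.0
clock: 16.95
position: [0.4509, -0.2091, 0.3238]
tool_rot: [3.142, -0.0, 1.626]
force: [0.1, -0.5, 1.1]
grip_width: 0.0616
finger_force: 0.0
16.95 [ 0.45090466 -0.20913984  0.32375469] [ 3.14157690e+00 -3.60126674e-04  1.62625582e+00]
rest_centre [ 0.4459 -0.108   0.1714] 0.88
rest_line [ 0.4486 -0.1363  0.1785] 0.61
```

View pics/w6.png

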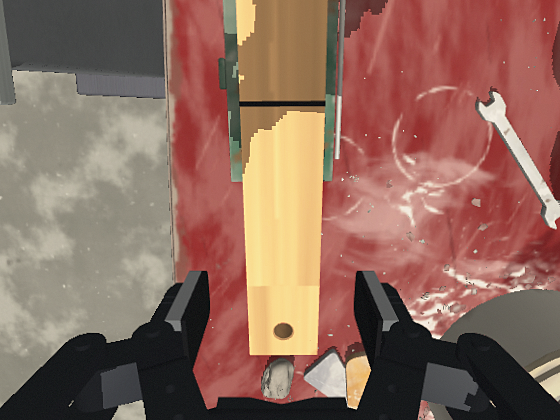

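The lath lies on the column by itself: line at (282,103), hole at (284,331), tail end at row 354, with the tin's rear edge showing at row 181 (columns 232–333).

Run:
```python
from h import *
s,f=wrist()
P=onplane(f,[[282,103],[284,331],[284,354.5],[239,103],[325,104],[249,354.5],[319,354.5]],.177,s); Q=onplane(f,[[232,181.5],[333,180.5]],.159,s)
print((P*1000).round(1).tolist(),(Q*1000).round(1).tolist())
u=(P[0]-P[2]);print("line-tail",np.hypot(*u),"yaw",np.arctan2(u[1],u[0]), "edges yaw",[np.arctan2(*(P[i]-P[j])[::-1]) for i,j in((3,5),(4,6))])
a=np.array([np.cos(1.635),np.sin(1.635)]);e=Q.mean(0);print("rear->line along tin",(P[0]-e)@a, "slide", .132-(P[0]-e)@a)
t=np.array([.4453,-.1199]);print("by tin centre: slide",.066-(P[0]-t)@a)
plan([P[1][0],P[1][1],.28],1.632)
```

```text
[[446.7, -134.8], [457.3, -287.9], [458.6, -308.1], [422.3, -136.2], [471.1, -133.9], [433.4, -309.7], [483.7, -306.7]] [[417.0, -187.1], [483.1, -182.5]]
line-tail 0.17375264998695408 yaw 1.6392067339738343 edges yaw [np.float64(1.6348440024371398), np.float64(1.6435167011243028)]
rear->line along tin 0.050082646236711006 slide 0.081917353763289
by tin centre: slide 0.08095943907170292
[-26.7,0.5,14.5,0.000,-0.000,-0.001],[-26.7,0.4,14.5,0.000,-0.000,-0.001],[-26.7,0.4,14.5,0.000,-0.000,-0.001]
```

Slide needed is about 81 mm, and both estimates agree. The nose would end at about (0.426, 0.174), against the cup at (0.429, 0.178). Going to the tail.

```bash
python3 -m jog '[[[-26.5,0.5,14.5,0,0,0,0.72],[-26.5,0.5,14.5,0,0,0,0.72],[-26.5,0.5,14.5,0,0,-0.006,0.72],[0,0,0,0,0,0,0.72],[0,0,0,0,0,0,0.72]]]'
python3 - <<'E'
from h import *
s,f=wrist(); print(s["position"],s["tool_rot"])
for d in bot.trace("rest_centre",f)[:2]:
    r=d["region"]
    for row in (100,150,200,250,300):
        xs=np.nonzero(r[row])[0]
        if len(xs): p=onplane(f,[[xs[0],row],[xs[-1],row]],.177,s); print(row,xs[0],xs[-1],p.mean(0).round(4).tolist())
plan([.4578,-.288,.2315],1.637,4)
E
```

```text
clock: 17.75
position: [0.4571, -0.2877, 0.2796]
tool_rot: [-3.141, -0.001, 1.634]
force: [-0.8, 0.5, -0.2]
grip_width: 0.0616
finger_force: 0.0
[ 0.45710968 -0.2876901   0.2795839 ] [-3.14106005e+00 -7.91607102e-04  1.63358484e+00]
100 227 334 [0.4511, -0.2114]
150 229 331 [0.4523, -0.2341]
200 231 329 [0.4539, -0.2587]
250 233 327 [0.4556, -0.2855]
[-0.2,0.1,12.2,0.000,-0.000,-0.001],[-0.2,0.1,12.2,0.000,-0.000,-0.001],[-0.2,0.1,12.2,0.000,-0.000,-0.001],[-0.2,0.1,12.2,0.000,-0.000,-0.001]
```

```bash
python3 -m jog '[[[0,-0.6,16,0,0,-0.003,0.72],[0,-0.6,16,0,0,0,0.72],[0,0,12,0,0,0,0.72],[0,0,4,0,0,0,0.72],[0,0,0,0,0,0,0.72]]]'; python3 -m jog '[[[0,0,0,0,0,0,0.6],[0,0,0,0,0,0,0.56],[0,0,0,0,0,0,0.52],[0,0,0,0,0,0,0.4],[0,0,0,0,0,0,0.4]]]' 30
```

```text
clock: 18.35
position: [0.4561, -0.2877, 0.2319]
tool_rot: [-3.141, -0.0, 1.637]
force: [0.5, -0.1, 0.6]
grip_width: 0.0613
finger_force: 0.0
clock: 18.85
position: [0.4562, -0.2881, 0.2322]
tool_rot: [3.141, 0.0, 1.637]
force: [3.3, 0.4, 3.6]
grip_width: 0.0472
finger_force: 34.6
```

```bash
python3 -m jog '[[[2,0,-0.1,0,0,0,0.4],[4,0,0,0,0,0,0.4],[4,0,0,0,0,0,0.4],[0,0,0,0,0,0,0.4]]]'; python3 -m jog '[[[4,0,0,0,0,0,0.4],[4,0,0,0,0,0,0.4],[4,0,0,0,0,0,0.4],[4,0,0,0,0,0,0.4],[0,0,0,0,0,0,0.4]]]'
python3 - <<'E'
from h import *
f=bot.grab_frame("top")
fs=bot.grab_frame("scene")
for g in (f,fs):
  for n in("rest_centre","rest_line","tin_3_centre"):
    for d in bot.spot_point(n,g): print(n,np.round(d["xyz"],4),round(d["conf"],2))
E
```

```text
clock: 19.25
position: [0.4553, -0.2773, 0.2321]
tool_rot: [-3.142, -0.0, 1.638]
force: [1.0, 0.7, 3.4]
grip_width: 0.0474
finger_force: 34.7
clock: 19.75
position: [0.4543, -0.2614, 0.2321]
tool_rot: [3.142, -0.0, 1.637]
force: [0.8, -0.9, 4.3]
grip_width: 0.0479
finger_force: 34.9
rest_line [ 0.447  -0.1104  0.177 ] 0.89
rest_line [0.4238 0.1796 0.1346] 0.25
tin_3_centre [ 0.4456 -0.1248  0.1347] 0.94
rest_centre [ 0.4458 -0.0802  0.1705] 0.59
rest_line [ 0.4471 -0.1122  0.1821] 0.86
tin_3_centre [ 0.4489 -0.1211  0.133 ] 0.83
```

```bash
python3 -m jog '[[[4,0,0,0,0,0,0.4],[4,0,0,0,0,0,0.4],[4,0,0,0,0,0,0.4],[4,0,0,0,0,0,0.4],[0,0,0,0,0,0,0.4]]]'; python3 -m jog '[[[4,0,0,0,0,0,0.4],[4,0,0,0,0,0,0.4],[4,0,0,0,0,0,0.4],[4,0,0,0,0,0,0.4],[0,0,0,0,0,0,0.4]]]'; python3 -m jog '[[[4,0,0,0,0,0,0.4],[4,0,0,0,0,0,0.4],[4,0,0,0,0,0,0.4],[0,0,0,0,0,0,0.4],[0,0,0,0,0,0,0.4]]]'
python3 - <<'E'
from h import *
s=bot.observe();f=bot.grab_frame("top"); fs=bot.grab_frame("scene"); w=bot.grab_frame("wrist")
for g in (f,fs,w):
  for n in("rest_centre","rest_line","tin_3_centre","cup_rim"):
    for d in bot.spot_point(n,g): print(n,np.round(d["xyz"],4),round(d["conf"],2))
c=lambda g,x,y:cv2.resize(g["img"][y:y+150,x:x+200],(400,300),interpolation=cv2.INTER_CUBIC)
cv2.imwrite("pics/s7.png",np.vstack([np.hstack([c(fs,210,180),c(f,160,180)]),np.hstack([cv2.resize(w["img"],(400,300)),c(w,180,0)])])[:,:,::-1])
E
```

```text
clock: 20.65
position: [0.4533, -0.2456, 0.2322]
tool_rot: [3.141, 0.0, 1.637]
force: [-0.1, -1.5, 7.0]
grip_width: 0.0471
finger_force: 35.1
clock: 21.15
position: [0.4524, -0.2299, 0.2324]
tool_rot: [3.141, 0.001, 1.637]
force: [0.2, -3.2, 8.9]
grip_width: 0.0475
finger_force: 35.3
clock: 21.65
position: [0.4517, -0.2181, 0.2325]
tool_rot: [3.141, 0.001, 1.637]
force: [0.0, -4.5, 11.4]
grip_width: 0.0473
finger_force: 35.6
rest_centre [ 0.4423 -0.0428  0.1716] 0.55
rest_line [ 0.4419 -0.0686  0.1782] 0.62
tin_3_centre [ 0.4473 -0.1234  0.131 ] 0.71
cup_rim [0.4265 0.1809 0.1345] 0.82
cup_rim [0.4063 0.0143 0.0752] 0.63
rest_centre [ 0.4424 -0.0368  0.1735] 0.96
rest_line [ 0.4478 -0.0708  0.184 ] 0.58
tin_3_centre [ 0.4483 -0.1176  0.1316] 0.89
cup_rim [0.7334 0.2549 0.0765] 0.97
cup_rim [0.4047 0.0149 0.0754] 0.82
cup_rim [0.4285 0.1787 0.1341] 0.56
```

View pics/s7.png

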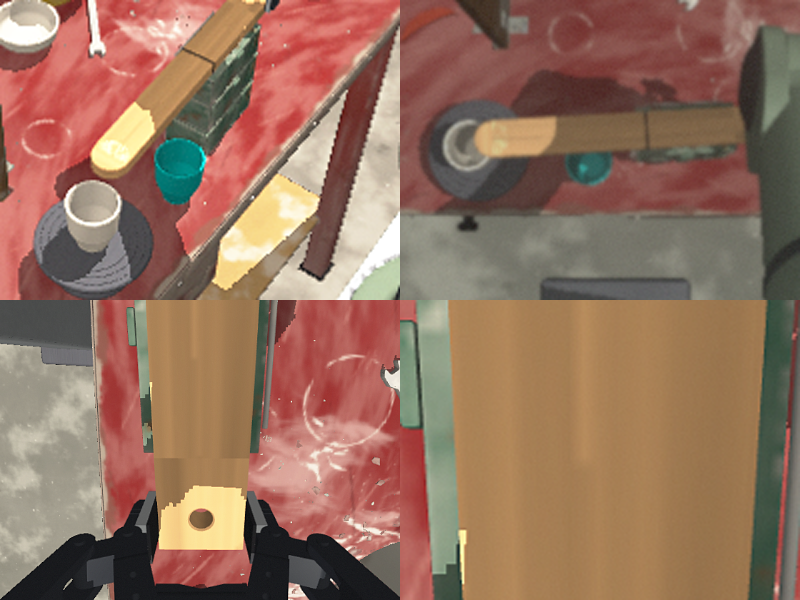

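The lath runs out over the cup: nose at (478,137) in the top crop, next to the cup at (465,145). In the wrist tile the tail's end is at row 549, and the tin's rear edge at row 452. The line (647,130) is just short of the tin edge (635). Easing the press and sliding the last 11 mm.

```bash
python3 -m jog '[[[3,0,-0.2,0,0,0,0.4],[3,0,-0.1,0,0,0,0.4],[3,0,0,0,0,0,0.4],[2,0,0,0,0,0,0.4],[0,0,0,0,0,0,0.4]]]'; python3 -m jog '[[[0,0,0,0,0,0,0.4],[0,0,0,0,0,0,0.4]]]'
python3 - <<'E'
from h import *
s,w=wrist(); img=w["img"]; np.savez("w8.npz",img=img)
cv2.imwrite("pics/s8.png",cv2.resize(img[140:400,160:400],(720,600)[:2] and (554,600),interpolation=cv2.INTER_CUBIC)[:,:,::-1])
f=bot.grab_frame("top")
for n in("rest_line","tin_3_centre"):
    for d in bot.spot_point(n,f): print(n,np.round(d["xyz"],4),round(d["conf"],2))
g=cv2.cvtColor(img,cv2.COLOR_RGB2HSV)
# column profiles
for x in (195,200,205,352,356,360): print(x,[int(v) for v in g[190:250:3,x,0]])
print("tail",[img[r,240].tolist() for r in range(330,362,4)])
E
```

```text
clock: 22.9
position: [0.4508, -0.2072, 0.2327]
tool_rot: [3.141, 0.001, 1.637]
force: [-0.6, -4.8, 10.1]
grip_width: 0.0472
finger_force: 35.4
clock: 23.1
position: [0.4508, -0.2072, 0.2327]
tool_rot: [3.141, 0.001, 1.637]
force: [-0.3, -3.5, 10.5]
grip_width: 0.0474
finger_force: 35.5
rest_line [ 0.4395 -0.0564  0.1789] 0.61
tin_3_centre [ 0.449  -0.1235  0.1342] 0.59
195 [3, 3, 3, 3, 2, 3, 3, 2, 2, 3, 1, 3, 2, 3, 3, 3, 3, 2, 2, 2]
200 [22, 9, 6, 1, 2, 2, 2, 2, 2, 1, 2, 2, 3, 2, 3, 2, 2, 3, 2, 2]
205 [64, 64, 56, 38, 37, 41, 39, 39, 45, 38, 51, 48, 48, 51, 46, 51, 5, 2, 3, 2]
352 [39, 65, 72, 74, 72, 72, 71, 70, 68, 67, 68, 68, 64, 64, 64, 64, 12, 2, 3, 3]
356 [65, 71, 70, 70, 71, 70, 73, 71, 68, 70, 68, 62, 66, 58, 58, 58, 18, 2, 3, 3]
360 [70, 68, 62, 62, 66, 64, 58, 58, 51, 53, 55, 60, 48, 20, 12, 9, 5, 3, 4, 3]
tail [[247, 211, 138], [247, 209, 136], [248, 208, 138], [248, 209, 136], [248, 208, 136], [180, 90, 90], [178, 92, 87], [180, 91, 87]]
```

View pics/s8.png

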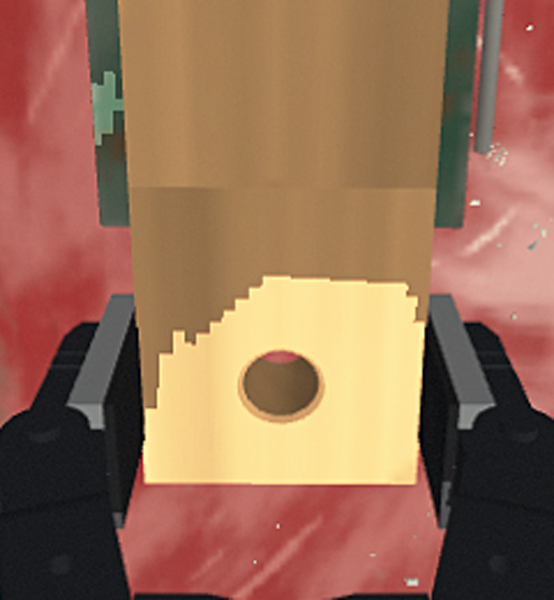

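The tail's end (row 350) and the tin's rear edge (row 238) are both clear here. The stand-out behind the tins should be 40 mm.

Run:
```python
from h import *
s,w=wrist()
T=onplane(w,[[280,349.5]],.177,s); E=onplane(w,[[205,237.5],[357,237.5]],.159,s)
H=onplane(w,[[282,306.5]],.177,s)
a=np.array([np.cos(1.636),np.sin(1.636)]);print(T,E,H,"standout",(E.mean(0)-T[0])@a,"hole->edge (20)",(E.mean(0)-H[0])@a, "tin centre by rear",E.mean(0)+.066*a)
o=bot.observe();print(o["force"],o["moment"])
```

```text
[[ 0.45108157 -0.2289243 ]] [[ 0.41649437 -0.18821093]
 [ 0.48079884 -0.18391954]] [[ 0.4504979  -0.20805945]] standout 0.042926650411575874 hole->edge (20) 0.02206810803260538 tin centre by rear [ 0.44434621 -0.12020548]
[ 0.50118831 -4.41613391 10.97624506] [-9.03998446e-01  1.07941122e-02 -1.29855664e-04]
```

```bash
python3 -m jog '[[[1,0,-0.1,0,0,0,0.4],[1,0,-0.1,0,0,0,0.4],[0,0,0,0,0,0,0.4],[0,0,0,0,0,0,0.4],[0,0,0,0,0,0,0.4]]]'; python3 -m jog '[[[0,0,0,0,0,0,0.4],[0,0,0,0,0,0,0.4],[0,0,0,0,0,0,0.4]]]'
python3 - <<'E'
from h import *
f=bot.grab_frame("top"); fs=bot.grab_frame("scene")
for g in (f,fs):
  for n in("rest_centre","rest_line","tin_3_centre","cup_rim"):
    for d in bot.spot_point(n,g): print(n,np.round(d["xyz"],4),round(d["conf"],2))
E
```

```text
clock: 23.85
position: [0.4506, -0.2052, 0.2327]
tool_rot: [3.141, 0.0, 1.637]
force: [1.1, -2.6, 8.4]
grip_width: 0.0472
finger_force: 35.1
clock: 24.15
position: [0.4506, -0.2052, 0.2327]
tool_rot: [3.141, 0.0, 1.637]
force: [0.1, -3.8, 7.6]
grip_width: 0.047
finger_force: 35.1
rest_centre [ 0.4414 -0.0304  0.1689] 0.92
rest_line [ 0.443  -0.0557  0.1795] 0.91
tin_3_centre [ 0.4468 -0.1204  0.1331] 0.71
cup_rim [0.4086 0.0138 0.0767] 0.67
cup_rim [ 0.4465 -0.1206  0.0304] 0.59
cup_rim [0.4279 0.1824 0.1321] 0.52
rest_centre [ 0.4419 -0.0203  0.1701] 0.97
rest_line [ 0.4434 -0.0532  0.1803] 0.83
rest_line [ 0.4426 -0.1142  0.0264] 0.42
tin_3_centre [ 0.4484 -0.1196  0.1335] 0.95
cup_rim [0.426  0.1814 0.1338] 0.94
cup_rim [0.7344 0.252  0.0763] 0.73
cup_rim [0.4071 0.0179 0.0744] 0.68
```

```bash
python3 -c "
from workcell import bot
print(bot.job_done())"
```

```text
the job is handed in; nothing more can be done
None
```

The job is handed in, though no verdict came back: the third tin is on the column and the lath is slid out. By my last measurements its line is about 65 mm from the tin's centre (edge at 66 mm) and its nose is within about 10 mm of the cup's centre. The tail is still gripped and pressed on the tins with about 8 N, and the cup was not touched.

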